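Lock a bearing away in the canister and hold the key turned

TASK

Close the round metal canister by setting its loose lid on the rim so that it sits fully down and level, and let go of the lid. Then take the key out of its wooden stand, push it all the way home into the lock beside the canister, wiggling it past the sticky pins, and turn it a quarter turn clockwise so that the tongue swings over the lid. The lock springs back by itself, so finish still gripping the key and holding it turned, and leave the cartons and the pulley where they are.

Things in the scene. Friction and masses are not known exactly. Their poses are not given: they have to be found in the camera images.
- canister: Fixed locking canister: dark base plate 120 (x) x 210 (y) x 8 mm, origin under its centre. At y = +45 mm an open round pot, outer radius 50, inner 46, with a bearing in it. At y = -45 mm a round lock post of radius 22, 79 mm high. The lock's tongue, 16 mm wide, 67 to 73 mm up, reaches 63 mm from the lock's axis: along -x at rest, along +y over the lid's edge when turned.
- rim (a point): Centre of the pot's open mouth, at the height of its rim, 56 mm above the surface. The seated lid's plate rests on the rim.
- lid: Loose round aluminium lid, 110 to 225 g, plug down on the counter on one side of the canister. Origin: centre of the plug's underside, z up. Plug radius 40 to 42, 8 mm deep (4 mm play in the pot); plate radius 53, z = 8 to 14 mm; black round knob of radius 13, side graspable from z = 19 to 44 mm. Seated, its origin is 8 mm below point rim.
- stand: Fixed light wooden block 70 (x) x 50 (y) x 36 mm, origin under its centre, with a slot along its x in which the key stands. It is on the other side of the canister from the lid.
- key: Loose steel key, 60 g, upright in the stand; lifts straight out. Origin at the blade's tip, z up, x along its width. Blade 16 (x) x 6 mm, 26 mm long, lowest 5 mm tapered to 8 mm wide; shoulder 24 x 10 mm at z = 26 mm, rests on the stand, later on the lock; flat grip 30 (x) x 10 (y) mm, z = 33 to 69 mm, pinched across the 10 mm. Same both ways round.
- barrel_mouth (a point): Centre of the keyway's mouth, on the lock's axis, 79 mm above the surface; turns with the barrel. x: long way of the keyway (at rest along the canister's x). Keyway 19 (x) x 8 mm, 30 deep, chamfered. Pairs of sticky pins 8 and 16 mm down stand 4 mm in from both narrow ends; the taper pushes them aside: 12 to 22 N a pair pushed straight, less if rocked along x.
- barrel (a joint): Turn of the lock barrel (post above 45 mm), rad: 0 at rest, tongue along the canister's -x; grows clockwise seen from above to a stop at 1.571, tongue along +y over the lid. A spring turns it back (0.03 N m at rest, 0.16 N m at the stop). The key has about 0.13 rad of turning play in the keyway, so turn it that much further.
- relay_box: Bystander, small carton 41 x 50 x 36 mm, origin under its centre; leave it alone.
- bearing_box: Bystander, flat carton 63 x 62 x 22 mm, origin under its centre; leave it alone.
- vee_pulley: Bystander, grey grooved pulley lying flat, 64 mm across, 18 mm high, origin under its centre; leave it alone.
Not all that is in view belongs to the job. Leave any turquoise look-alike of the key alone. Several things look just like the lid: the one meant starts farthest to the robot's right.

How it is judged:
On the way, in this order (a step that is already met when the one before it is completed fails the run):
1. the lid sits level on the rim, let go, with the lock still unturned (z of lid in the frame of canister between 0.045 and 0.051 m and x of lid in the frame of canister between -0.008 and 0.008 m and y of lid in the frame of canister between 0.037 and 0.053 m and angle between lid's own z axis and vertical below 0.05 rad and contact force between the fingers and lid below 0.1 N and value of joint barrel below 0.3 rad), for 0.2 s.
2. the key is fully home in the keyway, lock not yet turned, lid still seated (z of key in the frame of barrel_mouth below -0.0235 m and horizontal distance between key and barrel_mouth below 0.005 m and angle between key's own z axis and vertical below 0.15 rad and z of lid in the frame of canister between 0.045 and 0.051 m and x of lid in the frame of canister between -0.008 and 0.008 m and y of lid in the frame of canister between 0.037 and 0.053 m and angle between lid's own z axis and vertical below 0.05 rad and contact force between the fingers and lid below 0.1 N and value of joint barrel below 0.5 rad), for 0.1 s.
At the end, for the whole second after the job is handed in: Lid untouched, within 3 mm of seated height, 8 mm of centre, 0.05 rad of level; key tip at least 23.5 mm below the mouth, within 5 mm of the axis, upright within 0.15 rad; lock beyond 1.35 rad; fingers grip the key (over 2 N) and bear under 1 N on the canister, barrel or tongue (z of lid in the frame of canister between 0.045 and 0.051 m and x of lid in the frame of canister between -0.008 and 0.008 m and y of lid in the frame of canister between 0.037 and 0.053 m and angle between lid's own z axis and vertical below 0.05 rad and contact force between the fingers and lid below 0.1 N and z of key in the frame of barrel_mouth below -0.0235 m and horizontal distance between key and barrel_mouth below 0.005 m and angle between key's own z axis and vertical below 0.15 rad and value of joint barrel above 1.35 rad and contact force between the fingers and key above 2 N and contact force between the fingers and canister below 1 N); the arm keeps its last pose, push and grip.
It fails at once if the relay_box is moved more than 30 mm (distance of relay_box from where it was at the start of the episode above 0.03 m).
It fails at once if the bearing_box is moved more than 30 mm (distance of bearing_box from where it was at the start of the episode above 0.03 m).
It fails at once if the vee_pulley is moved more than 30 mm (distance of vee_pulley from where it was at the start of the episode above 0.03 m).
It also fails if it takes over 64 s, if anything falls off the work surface, if the arm or the gripper's body presses on something with over 40 N, if the wrist force passes 120 N, or if a joint passes its speed limit or range.

ROBOT

A 6-joint arm with a two-finger parallel gripper is mounted at the origin on the work surface; the furniture and walls round the work are solid. World frame = base frame: x ahead of the robot, y to its left, z up, the work surface at z = 0. Lengths are in m, angles in rad, forces in N, time in s.
With the tool pointing down it reaches from about 0.35 to 0.775 m from the base axis. Payload 7.3 kg.
Tool frame: the origin (TCP) lies on the centre line of the jaws, within the pads' length; the fingertips stand tip_reach ahead of it and the grasp point (between the pads) lies 6 mm ahead of it (tip_reach is the distance from the TCP to the fingertips, in m); x points along the fingers, y is the direction in which the jaws open and shut, and the axes are right-handed (so a half turn about x gives the same grasp; the last joint's range is limited). The gripper opens to 92 mm and grips with 3 to 60 N. Pads are 19 mm wide; open, the fingers measure 130 mm over their backs; the gripper's body (75 mm by 190 mm) begins 47 mm behind the grasp point.
Start: joints at [-1.35, 0.342, 1.524, -0, 1.275, -0.146], TCP at [0.188, -0.49, 0.252] pointing down, gripper open.
Joint ranges: [-2.53, 2.53], [-0.77, 2.02], [0.04, 2.7], [-1, 4.14], [0.28, 2.66], [-3.11, 3.11]. Speed limits (rad/s): [2.57, 2.57, 3.14, 3.14, 3.14, 3.14].

INTERFACE

Orientations are given as [roll, pitch, yaw] about the fixed x, y, z axes, in that order (R = Rz(yaw) Ry(pitch) Rx(roll)).
In Python, from cell import observe, read_camera, get_calibration, hand_in, tip_reach gives the robot as it stands. The module is installed in compiled form; this text tells all that it offers.
- The arm moves only by the shell command python3 -m crank 'ROWS' [FORCE]. ROWS is JSON, a list of rows, each an object of numbers: "fingers": the opening, from -1 (shut) to 1 (fully open); "tx", "ty", "tz": the shift along the tool's x, y, z in units of 40 mm (1.0 is 40 mm); "roll": the turn about the tool's x in units of 10 degrees (1.0 is 10 degrees). In form: [{"fingers": .., "tx": .., "ty": .., "tz": .., "roll": ..}, ...]. A call has exactly 8 rows; each row is the pose to reach, as a shift and turn from the pose commanded when the call began, along the tool's axes at that moment; what a row does not reach only later rows make up. A row lasts 1/8 s, in which the tool goes at most 62.5 mm and 10.7 degrees, less where a joint would pass 70% of its speed; a pose out of reach is approached as far as the arm can. A call with a gripper value outside its range is refused whole. The fingers move at their own pace and stop on an object; FORCE is the grip in N (left out, the last holds). Time passes only in rows, so rows that repeat a pose let the fingers close, or fill a call up. It gives the time, the measured TCP pose, the force and the opening at its end, in the units of the state.
- observe(): the state, without advancing time (a new reading comes with each control period).
- read_camera(name): name is "scene" or "side" or "wrist"; returns (picture, depth): 384x512x3 uint8, red, green, blue; 384x512 float32, m along the optical axis (not along the pixel's ray), 0 where there is no reading.
- get_calibration(name): a dict with "vertical_fov" (degrees; the focal length in pixels is half the picture's height over the tangent of half this angle, whatever the lens; pixels are square), "cx", "cy" (the principal point, pixels), "pose" (4x4, takes a point from camera to world coordinates); the wrist camera has in their place "T_tool_cam" (4x4, takes a point from camera to tool coordinates, whose origin is the TCP and whose axes are the tool frame's). Camera axes: x right, y down, z forward; pixel columns grow to the right and rows downward; lengths in m; the calibration is good to about 2 mm. The wrist camera is an equidistant fisheye: a pixel r from the principal point sees the ray r / f radians off the axis. A picture is of the moment at which its call begins: read the wrist's pose just before it. get_calibration takes no time and is no camera call.
- hand_in(): hands the job in, once; it reports no verdict.
The state is a dict: "time": time; "qpos": joint angles; "qvel": joint speeds; "joint_efforts": joint torques, N m; "tool_pos": TCP position; "tool_rot": TCP orientation; "contact_force": force on the tool from outside, world axes, zero at the start; "torque": the same for the moment, N m; "opening": finger opening in m.
Only numpy, scipy, OpenCV 4.12 (cv2) and the standard library are available. Lean on these libraries where they do the work, as an engineer would, in place of code of your own. Each camera call takes 0.05 s, during which the arm holds its last target. There are 200 camera calls.

## Working session

There is one attempt and no reset: what is moved stays moved. The work goes in short steps, Python scripts to look and compute and a shell command to move; the robot and the scene stay as the last step left them, time stands still between calls to the robot, and variables do not carry over. Pictures are saved under pics/ and viewed, about 8 in all and at most 12, crops included, and the job is handed in when it is done.

```bash
mkdir -p pics; ls
cat > h.py <<'E'
import numpy as np, cv2
from cell import *
def grab(n):
    s=observe(); p,d=read_camera(n); return s,p,d
def save(n,f,crop=None,scale=1):
    s,p,d=grab(n); cv2.imwrite('pics/'+f,p[...,::-1]); np.savez('pics/'+f[:-4]+'.npz',p=p,d=d,pos=s['tool_pos'],rot=s['tool_rot']); return s,p,d
E
python3 - <<'E'
from h import *
o=observe(); print(o); print(tip_reach if not callable(tip_reach) else tip_reach())
for n in('scene','side','wrist'):
    print(n,get_calibration(n)); save(n,n+'0.png')
a=[cv2.imread(f'pics/{n}0.png') for n in('scene','side')]
E
```

```text
pics
{'time': 0.0, 'qpos': array([-1.34999860e+00,  3.42715721e-01,  1.52501158e+00, -1.39049117e-05,
        1.27537660e+00, -1.45999617e-01]), 'qvel': array([ 0.00087684, -0.00064944,  0.00060932, -0.00062458,  0.00097438,
       -0.00118853]), 'joint_efforts': array([ 2.51274751e-04, -4.31246924e+01, -2.44220853e+01,  7.18371361e-02,
        5.59396762e-02, -1.66115992e-04]), 'tool_pos': array([ 0.18821683, -0.48971441,  0.25105046]), 'tool_rot': array([-1.70799789,  1.56928502,  1.80039617]), 'contact_force': array([0.15411434, 0.23598922, 0.03227666]), 'torque': array([-0.02446034, -0.02197312,  0.05751671]), 'opening': 0.0922330177633074}
0.025
scene {'vertical_fov': 47.74444883842582, 'cx': 257.4279797783875, 'cy': 192.98678743489333, 'pose': array([[-0.57415732,  0.6461389 , -0.50283983,  0.92045017],
       [ 0.81862461,  0.44251639, -0.36610517,  0.20101116],
       [-0.01403993, -0.62183902, -0.78301923,  0.83118957],
       [ 0.        ,  0.        ,  0.        ,  1.        ]])}
side {'vertical_fov': 49.752200964613884, 'cx': 251.9923243799107, 'cy': 189.86515798874413, 'pose': array([[ 0.99644034, -0.03045583,  0.07860721,  0.36257545],
       [-0.0822547 , -0.55545173,  0.82747057, -0.93526214],
       [ 0.01846121, -0.83099087, -0.55597964,  0.62798047],
       [ 0.        ,  0.        ,  0.        ,  1.        ]])}
wrist {'vertical_fov': 65.70646984690485, 'cx': 257.76932511353755, 'cy': 191.73308881545108, 'T_tool_cam': array([[ 7.23536657e-04, -2.61841343e-01,  9.65110661e-01,
        -1.32650759e-01],
       [ 9.99999596e-01, -3.25776701e-04, -8.38078167e-04,
         1.61446618e-04],
       [ 5.33854080e-04,  9.65110877e-01,  2.61841001e-01,
        -7.17561120e-02],
       [ 0.00000000e+00,  0.00000000e+00,  0.00000000e+00,
         1.00000000e+00]])}
```

View pics/scene0.png

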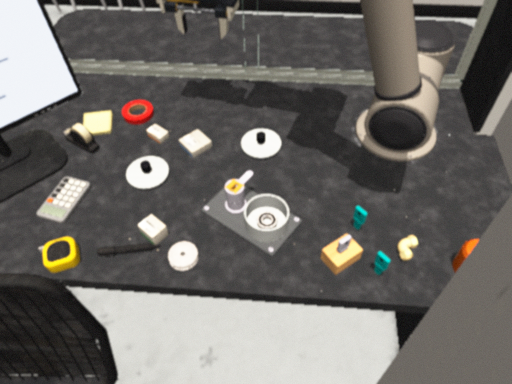

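View pics/side0.png

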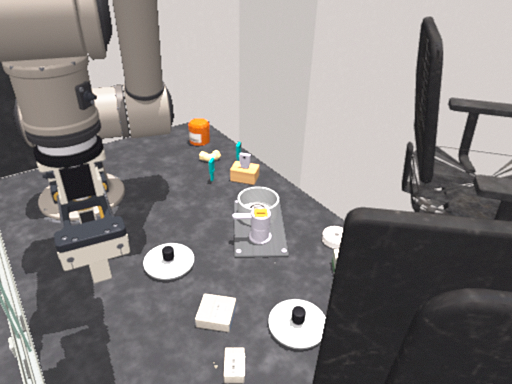

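The scene view shows lids (knobs) at (261,137) and (146,165), the canister at (252,212), the stand with the grey key at (343,250), and turquoise decoys at (360,216) and (382,262). The cartons are at (195,142), (152,228) and (157,132), the pulley at (183,256). The side view agrees.

```bash
cat >> h.py <<'E'
def ray(n,u,v):
    c=get_calibration(n); f=192/np.tan(np.radians(c['vertical_fov'])/2)
    T=c['pose']; d=T[:3,:3]@np.array([(u-c['cx'])/f,(v-c['cy'])/f,1.]); return T[:3,3],d
def onz(n,u,v,z):
    o,d=ray(n,u,v); return o+d*(z-o[2])/d[2]
E
python3 - <<'E'
from h import *
np.set_printoptions(precision=4,suppress=True)
for n,L in (('scene',dict(lidA=(261,137,.044),lidB=(146,165,.044),key=(344,240,.069),lock=(235,185,.079),pot=(267,212,.056),box1=(195,142,.02),box2=(152,228,.03),pul=(183,256,.018),t1=(360,213,.05),t2=(382,258,.05),c1=(207,208,.008),c2=(271,250,.008),c3=(299,219,.008))),('side',dict(lidA=(168,253,.044),lidB=(298,315,.044),key=(245,160,.069),lock=(261,213,.079),pot=(258,204,.056)))):
    d=np.load(f'pics/{n}0.npz')['d']
    for k,(u,v,z) in L.items():
        o,r=ray(n,u,v); print(n,k,onz(n,u,v,z),o+r*d[v,u])
# crop
a=cv2.imread('pics/scene0.png')
b=[cv2.resize(a[y:y+100,x:x+130],None,fx=3,fy=3,interpolation=2) for x,y in((110,130),(190,110),(190,160),(305,190))]
cv2.imwrite('pics/crops.png',np.vstack([np.hstack(b[:2]),np.hstack(b[2:])]))
E
```

```text
scene lidA [ 0.2586 -0.2654  0.044 ] [ 0.2579 -0.2659  0.0432]
scene lidB [ 0.4977 -0.4431  0.044 ] [ 0.4998 -0.4398  0.048 ]
scene key [0.4315 0.0627 0.069 ] [0.4381 0.0646 0.0794]
scene lock [ 0.4471 -0.2055  0.079 ] [ 0.4408 -0.2109  0.0689]
scene pot [ 0.4545 -0.1133  0.056 ] [ 0.4345 -0.1268  0.0226]
scene box1 [ 0.3519 -0.4131  0.02  ] [ 0.3532 -0.4116  0.0219]
scene box2 [ 0.62   -0.3101  0.03  ] [ 0.6228 -0.3053  0.0375]
scene pul [ 0.6305 -0.2119  0.018 ] [ 0.6309 -0.2114  0.019 ]
scene t1 [0.3369 0.0552 0.05  ] [0.3448 0.0571 0.0605]
scene t2 [0.4138 0.1436 0.05  ] [0.4225 0.1445 0.0634]
scene c1 [ 0.4963 -0.2562  0.008 ] [ 0.4977 -0.2547  0.0108]
scene c2 [ 0.5057 -0.0676  0.008 ] [ 0.5074 -0.0665  0.0113]
scene c3 [ 0.4004 -0.0606  0.008 ] [ 0.4    -0.0608  0.0074]
side lidA [ 0.2535 -0.2891  0.044 ] [ 0.253  -0.2862  0.0413]
side lidB [ 0.4932 -0.4634  0.044 ] [ 0.4936 -0.4622  0.0425]
side key [0.4346 0.0433 0.069 ] [0.4356 0.0563 0.0616]
side lock [ 0.4525 -0.2106  0.079 ] [ 0.4535 -0.2027  0.073 ]
side pot [ 0.4527 -0.1447  0.056 ] [ 0.458  -0.0983  0.0225]
```

View pics/crops.png

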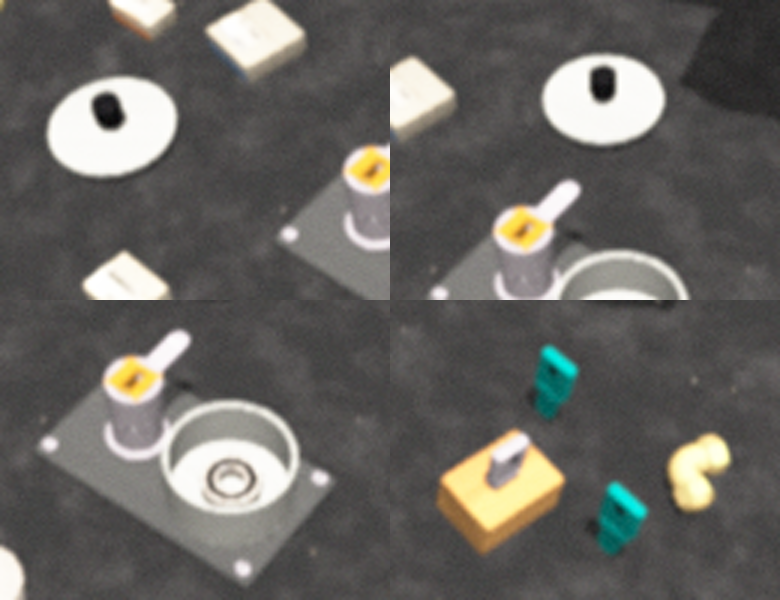

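Possible lids are A, knob (261,137), y≈-0.27, and B, knob (146,165), y≈-0.45. B is farthest to the right, so I choose B. For the key, the turquoise ones at (360,216) and (382,262) are decoys; the grey one at (344,240) in the stand is right. The crop confirms both choices. I'll move above lid B.

```bash
cat >> h.py <<'E'
from scipy.spatial.transform import Rotation as Ro
np.set_printoptions(precision=4,suppress=True)
def go(x=None,y=None,z=None,yaw=None):
    "units for moving TCP to xyz with tool-y heading yaw (deg)"
    s=observe(); R=Ro.from_euler('xyz',s['tool_rot']).as_matrix(); p=s['tool_pos']
    t=np.array([p[i] if v is None else v for i,v in enumerate((x,y,z))])
    cur=np.degrees(np.arctan2(R[1,1],R[0,1]))
    r=0 if yaw is None else (cur-yaw+180)%360-180
    print('t',round(s['time'],2),'pos',p,'yaw',round(cur,2),'tilt',R[:2,0],'F',s['contact_force'],'open',round(s['opening'],4),'q',s['qpos'])
    print('units tx ty tz',R.T@(t-p)/.04,'roll',r/10)
def wpt(s,d,u,v,z=None):
    c=get_calibration('wrist'); f=192/np.tan(np.radians(c['vertical_fov'])/2)
    du,dv=u-c['cx'],v-c['cy']; r=np.hypot(du,dv); th=r/f
    k=np.array([du/r*np.tan(th),dv/r*np.tan(th),1.]) if r>1e-9 else np.array([0,0,1.])
    T=c['T_tool_cam']; R=Ro.from_euler('xyz',s['tool_rot']).as_matrix()
    o=R@T[:3,3]+s['tool_pos']; k=R@T[:3,:3]@k
    return o+k*d[int(v),int(u)] if z is None else o+k*(z-o[2])/k[2]
E
python3 -c "
from h import *
go(.495,-.45,.19,-3)"
```

```text
t 0.15 pos [ 0.1882 -0.4898  0.2512] yaw -68.99 tilt [-0.0003  0.0011] F [0.011  0.6204 0.202 ] open 0.0918 q [-1.35    0.3426  1.5248 -0.      1.2754 -0.146 ]
units tx ty tz [ 1.5294  1.8228 -7.5162] roll -6.5985586578720685
```

```bash
python3 -m crank '[{"fingers":1,"tx":0.2,"ty":0.25,"tz":-1.05,"roll":-0.9},{"fingers":1,"tx":0.4,"ty":0.5,"tz":-2.1,"roll":-1.8},{"fingers":1,"tx":0.6,"ty":0.75,"tz":-3.2,"roll":-2.8},{"fingers":1,"tx":0.8,"ty":1.0,"tz":-4.3,"roll":-3.7},{"fingers":1,"tx":1.0,"ty":1.25,"tz":-5.4,"roll":-4.7},{"fingers":1,"tx":1.2,"ty":1.5,"tz":-6.5,"roll":-5.6},{"fingers":1,"tx":1.53,"ty":1.82,"tz":-7.5,"roll":-6.6},{"fingers":1,"tx":1.53,"ty":1.82,"tz":-7.5,"roll":-6.6}]' 30; python3 -c "
from h import *
go()
s,p,d=save('wrist','w1.png')"
```

```text
time: 1.15
tool_pos: [0.4964, -0.4488, 0.1881]
tool_rot: [-2.497, 1.568, 2.167]
contact_force: [-0.9, -0.5, 0.3]
opening: 0.0923
t 1.15 pos [ 0.4964 -0.4488  0.1881] yaw -2.76 tilt [-0.0018  0.0026] F [-0.8659 -0.4625  0.2578] open 0.0923 q [-0.8497  0.6602  1.1679  0.0004  1.3166 -0.8017]
units tx ty tz [0. 0. 0.] roll 0.0
```

View pics/w1.png

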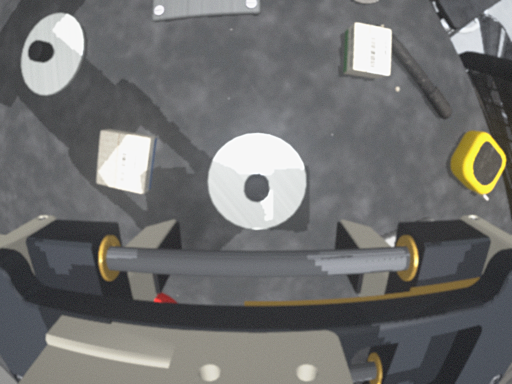

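The wrist view shows lid B's plate at (257,181) with its knob at (257,187), cartons at (127,160) and (368,50), and lid A at (55,55). I'll fit the plate edge.

```bash
cat >> h.py <<'E'
def ringfit(s,p,mask,z,near):
    cs,_=cv2.findContours(mask.astype('uint8'),cv2.RETR_EXTERNAL,cv2.CHAIN_APPROX_NONE)
    c=max((c for c in cs if cv2.pointPolygonTest(cv2.convexHull(c),near,False)>=0),key=cv2.contourArea)[:,0,:]
    P=np.array([wpt(s,None,u+.0,v+.0,z)[:2] for u,v in c.astype(float)])
    return circ(P)
def circ(P):
    for _ in range(5):
        A=np.c_[2*P,np.ones(len(P))]; q=np.linalg.lstsq(A,(P**2).sum(1),rcond=None)[0]
        r=np.sqrt(q[2]+q[:2]@q[:2]); e=np.abs(np.hypot(*(P-q[:2]).T)-r); k=e<max(2*np.median(e),.0004); P=P[k]
    return q[:2],r,len(P)
E
python3 - <<'E'
from h import *
z=np.load('pics/w1.npz'); p=z['p']; s=dict(tool_pos=z['pos'],tool_rot=z['rot'])
g=cv2.cvtColor(p,cv2.COLOR_RGB2GRAY)
m=g>150; c,r,n=ringfit(s,p,m,.014,(257,160)); print('plate',c,r,n)
w=np.zeros_like(m); w[165:210,235:280]=1
print('knob',ringfit(s,p,(g<90)&w,.044,(257,187)))
print(z['d'][150,257], wpt(s,z['d'],257,150), wpt(s,z['d'],257,185))
go(c[0],c[1],.032,None); go(c[0],c[1],.10,None)
E
```

```text
plate [ 0.4961 -0.4501] 0.05262440340334078 181Traceback (most recent call last):
  File "<stdin>", line 6, in <module>
  File "h.py", line 31, in ringfit
    c=max((c for c in cs if cv2.pointPolygonTest(cv2.convexHull(c),near,False)>=0),key=cv2.contourArea)[:,0,:]
      ~~~^^^^^^^^^^^^^^^^^^^^^^^^^^^^^^^^^^^^^^^^^^^^^^^^^^^^^^^^^^^^^^^^^^^^^^^^^^^^^^^^^^^^^^^^^^^^^^
ValueError: max() iterable argument is empty
```

```bash
python3 -m crank '[{"fingers":1,"tx":1.0,"ty":0,"tz":0.03,"roll":0},{"fingers":1,"tx":2.0,"ty":0,"tz":0.03,"roll":0},{"fingers":1,"tx":3.0,"ty":0,"tz":0.03,"roll":0},{"fingers":1,"tx":3.6,"ty":0,"tz":0.03,"roll":0},{"fingers":0.5,"tx":3.6,"ty":0,"tz":0.03,"roll":0},{"fingers":-1,"tx":3.6,"ty":0,"tz":0.03,"roll":0},{"fingers":-1,"tx":3.6,"ty":0,"tz":0.03,"roll":0},{"fingers":-1,"tx":3.6,"ty":0,"tz":0.03,"roll":0}]' 30; python3 -m crank '[{"fingers":-1,"tx":0,"ty":0,"tz":0,"roll":0},{"fingers":-1,"tx":0,"ty":0,"tz":0,"roll":0},{"fingers":-1,"tx":-0.5,"ty":0,"tz":0,"roll":0},{"fingers":-1,"tx":-1.2,"ty":0,"tz":0,"roll":0},{"fingers":-1,"tx":-2,"ty":0,"tz":0,"roll":0},{"fingers":-1,"tx":-3,"ty":0,"tz":0,"roll":0},{"fingers":-1,"tx":-3.6,"ty":0,"tz":0,"roll":0},{"fingers":-1,"tx":-3.6,"ty":0,"tz":0,"roll":0}]' 30
python3 - <<'E'
from h import *
go()
sc=np.load('pics/scene0.npz'); g=cv2.cvtColor(sc['p'],cv2.COLOR_RGB2HSV)
for u,v in((320,262),(355,255)): print(g[v,u])
s,p,d=save('wrist','w2.png'); print(d[130:200:10,257])
E
```

```text
time: 2.2
tool_pos: [0.4947, -0.4521, 0.0478]
tool_rot: [0.722, 1.569, -0.901]
contact_force: [0.3, -0.6, 0.5]
opening: 0.0565
time: 3.2
tool_pos: [0.4952, -0.4525, 0.1942]
tool_rot: [0.761, 1.564, -0.861]
contact_force: [-0.1, -0.8, -1.1]
opening: 0.0003
t 3.2 pos [ 0.4952 -0.4525  0.1942] yaw -2.98 tilt [ 0.0041 -0.0048] F [-0.0776 -0.8298 -1.054 ] open 0.0003 q [-0.8545  0.6535  1.1631 -0.      1.3186 -0.8025]
units tx ty tz [0. 0. 0.] roll 0.0
[ 8 13 76]
[ 18 138 232]
[0.3061 0.3092 0.3126 0.3152 0.2923 0.2892 0.2925]
```

The fingers needed longer than I gave them, so the grasp missed. I'll check the lid.

Run:
```python
from h import *
z=np.load('pics/w2.npz'); p=z['p']; s=dict(tool_pos=z['pos'],tool_rot=z['rot'])
g=cv2.cvtColor(p,cv2.COLOR_RGB2GRAY)
print('plate',ringfit(s,p,g>150,.014,(257,160)))
```

```text
plate (array([ 0.4952, -0.4499]), np.float64(0.05195859820716619), 177)
```

View pics/w2.png

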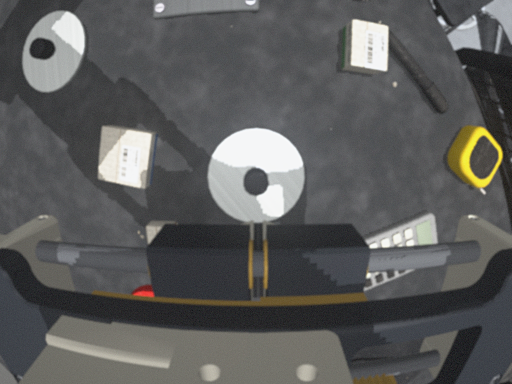

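The lid is undisturbed and centred under the jaws (knob at (256,181), jaw line at column 257). I'll retry with a full closing call.

```bash
python3 -m crank '[{"fingers":0.6,"tx":0,"ty":0,"tz":0,"roll":0},{"fingers":0.6,"tx":0,"ty":0,"tz":0,"roll":0},{"fingers":0.6,"tx":0.3,"ty":0,"tz":-0.02,"roll":0},{"fingers":0.6,"tx":0.6,"ty":0,"tz":-0.02,"roll":0},{"fingers":0.6,"tx":1.2,"ty":0,"tz":-0.02,"roll":0},{"fingers":0.6,"tx":2.2,"ty":0,"tz":-0.02,"roll":0},{"fingers":0.6,"tx":3.3,"ty":0,"tz":-0.02,"roll":0},{"fingers":0.6,"tx":3.73,"ty":0,"tz":-0.02,"roll":0}]' 30; python3 -m crank '[{"fingers":-1,"tx":0,"ty":0,"tz":0,"roll":0},{"fingers":-1,"tx":0,"ty":0,"tz":0,"roll":0},{"fingers":-1,"tx":0,"ty":0,"tz":0,"roll":0},{"fingers":-1,"tx":0,"ty":0,"tz":0,"roll":0},{"fingers":-1,"tx":0,"ty":0,"tz":0,"roll":0},{"fingers":-1,"tx":0,"ty":0,"tz":0,"roll":0},{"fingers":-1,"tx":0,"ty":0,"tz":0,"roll":0},{"fingers":-1,"tx":0,"ty":0,"tz":0,"roll":0}]' 30
```

```text
time: 4.25
tool_pos: [0.4929, -0.4492, 0.0387]
tool_rot: [-2.349, 1.564, 2.311]
contact_force: [-28.4, 26.9, 84.9]
opening: 0.0724
time: 5.25
tool_pos: [0.4945, -0.4509, 0.0414]
tool_rot: [0.385, 1.571, -1.238]
contact_force: [0.7, -0.0, 1.2]
opening: 0.025
```

```bash
python3 -m crank '[{"fingers":-1,"tx":-0.3,"ty":0,"tz":0,"roll":0},{"fingers":-1,"tx":-1,"ty":0,"tz":0,"roll":0},{"fingers":-1,"tx":-2,"ty":0,"tz":0,"roll":0},{"fingers":-1,"tx":-3,"ty":-0.2,"tz":-0.6,"roll":0},{"fingers":-1,"tx":-3.7,"ty":-0.5,"tz":-1.6,"roll":0},{"fingers":-1,"tx":-3.7,"ty":-0.8,"tz":-2.8,"roll":0},{"fingers":-1,"tx":-3.7,"ty":-1,"tz":-3.7,"roll":0},{"fingers":-1,"tx":-3.7,"ty":-1,"tz":-3.7,"roll":0}]' 30
python3 - <<'E'
from h import *
go()
s,p,d=save('wrist','w3.png')
go()
E
```

```text
time: 6.25
tool_pos: [0.4619, -0.2986, 0.1904]
tool_rot: [2.603, 1.571, 0.982]
contact_force: [0.6, -0.4, -1.9]
opening: 0.0256
t 6.25 pos [ 0.4619 -0.2986  0.1904] yaw -2.85 tilt [0.0002 0.0002] F [ 0.5644 -0.3704 -1.9189] open 0.0256 q [-0.7134  0.4426  1.5469  0.0003  1.1521 -0.6638]
units tx ty tz [0. 0. 0.] roll 0.0
t 6.3 pos [ 0.4624 -0.3003  0.1904] yaw -2.9 tilt [ 0.001 -0.001] F [ 1.351  -0.1318 -1.3479] open 0.0253 q [-0.7149  0.4442  1.5444 -0.0002  1.1516 -0.6643]
units tx ty tz [0. 0. 0.] roll 0.0
```

View pics/w3.png

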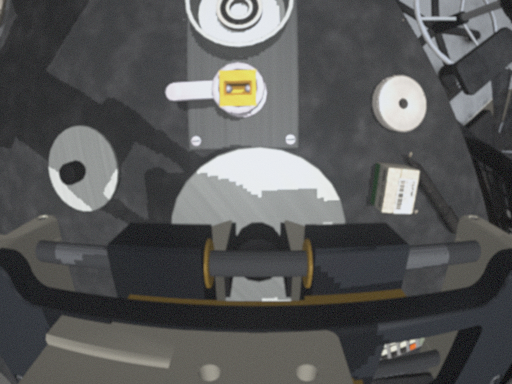

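The lid is held level (plate centred on column 258), with lock mouth at (238,89), pot at (240,10), screws at (196,141) and (291,140). I'll compute lock, yaw and pot from this and the fixed cameras.

Run:
```python
from h import *
z=np.load('pics/w3.npz'); p=z['p']; s=dict(tool_pos=np.array([.4622,-.2998,.1904]),tool_rot=z['rot'])
def yel(p):
    h=cv2.cvtColor(p,cv2.COLOR_RGB2HSV); return ((h[...,0]>15)&(h[...,0]<35)&(h[...,1]>150)&(h[...,2]>150)).astype('uint8')
m=yel(p); m[:60]=0; m[115:]=0; m[:,:200]=0;m[:,280:]=0
c=cv2.findContours(m,0,1)[0]; c=np.vstack(c); r=cv2.minAreaRect(c); print(r)
print('lock wrist',wpt(s,None,*r[0],.079))
a,b=wpt(s,None,196,141,.009),wpt(s,None,291,140,.009); print('screws',a,b,np.degrees(np.arctan2((b-a)[1],(b-a)[0])))
bx=np.array([wpt(s,None,*q,.079)[:2] for q in cv2.boxPoints(r)]); print([np.degrees(np.arctan2(*(bx[(i+1)%4]-bx[i])[::-1])) for i in range(4)])
# lid as held: knob/plate
g=cv2.cvtColor(p,cv2.COLOR_RGB2GRAY)
for n,w in(('scene',(215,260,165,205)),('side',(245,280,200,225))):
    q=np.load(f'pics/{n}0.npz')['p']; m=yel(q); k=np.zeros_like(m); k[w[2]:w[3],w[0]:w[1]]=1; m*=k
    r=cv2.minAreaRect(np.vstack(cv2.findContours(m,0,1)[0])); print(n,r,onz(n,*r[0],.079))
```

```text
((236.4154052734375, 91.17693328857422), (29.396230697631836, 25.303083419799805), 7.125016689300537)
lock wrist [ 0.4507 -0.2101  0.079 ]
screws [ 0.3996 -0.2545  0.009 ] [ 0.5008 -0.2591  0.009 ] -2.594041046881297
[np.float64(79.83334522571884), np.float64(-11.152052506770127), np.float64(-99.91949052476733), np.float64(169.05848763657883)]
scene ((233.95899963378906, 186.04916381835938), (9.218655586242676, 9.602766036987305), 39.80556869506836) [ 0.4509 -0.2056  0.079 ]
side ((260.5, 212.5), (5.0, 11.0), 90.0) [ 0.4516 -0.2087  0.079 ]
```

```bash
python3 -m crank '[{"fingers":-1,"tx":0,"ty":-0.05,"tz":-0.5,"roll":0},{"fingers":-1,"tx":0,"ty":-0.1,"tz":-1.1,"roll":0},{"fingers":-1,"tx":0,"ty":-0.1,"tz":-1.6,"roll":0},{"fingers":-1,"tx":0,"ty":-0.1,"tz":-1.6,"roll":0},{"fingers":-1,"tx":0,"ty":-0.1,"tz":-1.6,"roll":0},{"fingers":-1,"tx":0,"ty":-0.1,"tz":-1.6,"roll":0},{"fingers":-1,"tx":0,"ty":-0.1,"tz":-1.6,"roll":0},{"fingers":-1,"tx":0,"ty":-0.1,"tz":-1.6,"roll":0}]' 30
python3 - <<'E'
from h import *
P=[observe()['tool_pos']]
s,p,d=save('wrist','w4.png'); s2,p2,d2=save('scene','s4.png')
go()
g=cv2.cvtColor(p,cv2.COLOR_RGB2GRAY)
cv2.imwrite('pics/w4c.png',cv2.resize(p[:260,110:370,::-1],None,fx=2,fy=2))
E
```

```text
time: 7.3
tool_pos: [0.4615, -0.2372, 0.1892]
tool_rot: [-0.465, 1.571, -2.089]
contact_force: [-0.7, 0.2, -1.3]
opening: 0.0251
t 7.4 pos [ 0.4615 -0.237   0.1893] yaw -3.0 tilt [-0. -0.] F [ 0.3677 -0.3194 -1.9747] open 0.0255 q [-0.6223  0.3904  1.6356 -0.0001  1.1156 -0.5698]
units tx ty tz [0. 0. 0.] roll 0.0
```

View pics/w4c.png

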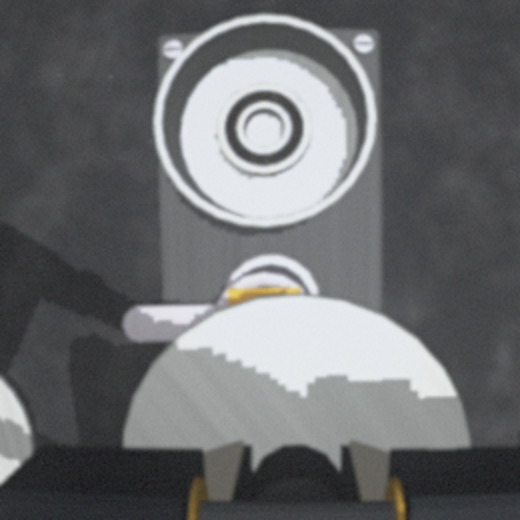

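Run:
```python
from h import *
z=np.load('pics/w4.npz'); p=z['p']; s=dict(tool_pos=np.array([.4615,-.2371,.1893]),tool_rot=z['rot'])
g=cv2.GaussianBlur(cv2.cvtColor(p,cv2.COLOR_RGB2GRAY),(3,3),0).astype(float)
def scan(c,r0,r1,angs,mode):
    o=[]
    for a in np.radians(angs):
        rr=np.arange(r0,r1,.25); u=c[0]+rr*np.cos(a); v=c[1]+rr*np.sin(a)
        q=cv2.remap(g.astype('float32'),u.astype('float32')[None],v.astype('float32')[None],1)[0]
        i=q.argmax() if mode=='ridge' else np.gradient(cv2.GaussianBlur(q[None],(9,1),0)[0]).argmin()
        if 0<i<len(rr)-1: o.append((u[i],v[i]))
    return np.array(o)
rim=scan((242.5,60),46,60,range(0,360,4),'edge')
for zz in(.056,): 
    print('rim outer',circ(np.array([wpt(s,None,*q,zz)[:2] for q in rim])), rim.min(0),rim.max(0))
lid=scan((257.5,225),70,92,list(range(190,352,4)),'edge')
for zt in(.025,.027,.030):
    zz=s['tool_pos'][2]-zt; print('lid',zt,circ(np.array([wpt(s,None,*q,zz)[:2] for q in lid])),len(lid))
```

```text
rim outer (array([ 0.4548, -0.1158]), np.float64(0.04962002837827972), 86) [186.25     6.5326] [297.8648 112.9677]
lid 0.025 (array([ 0.4627, -0.236 ]), np.float64(0.05158826401519511), 28) 41
lid 0.027 (array([ 0.4627, -0.2369]), np.float64(0.052242744293242244), 28) 41
lid 0.03 (array([ 0.4626, -0.2382]), np.float64(0.05322446471031084), 28) 41
```

```bash
python3 -m crank '[{"fingers":-1,"tx":0,"ty":-0.1,"tz":-0.8,"roll":0},{"fingers":-1,"tx":0,"ty":-0.2,"tz":-1.9,"roll":0},{"fingers":-1,"tx":0,"ty":-0.34,"tz":-3.0,"roll":0},{"fingers":-1,"tx":0.6,"ty":-0.34,"tz":-3.0,"roll":0},{"fingers":-1,"tx":1.2,"ty":-0.34,"tz":-3.0,"roll":0},{"fingers":-1,"tx":1.8,"ty":-0.34,"tz":-3.0,"roll":0},{"fingers":-1,"tx":1.8,"ty":-0.34,"tz":-3.0,"roll":0},{"fingers":-1,"tx":1.8,"ty":-0.34,"tz":-3.0,"roll":0}]' 30
python3 - <<'E'
from h import *
go(.4545,-.1165,.0885)
save('side','d5.png');save('wrist','w5.png'); save('scene','s5.png')
go()
a=cv2.imread('pics/side_.png')
p=cv2.imread('pics/d5.png')[150:280,190:330]; q=cv2.imread('pics/s5.png')[150:280,190:330]
cv2.imwrite('pics/c5.png',np.hstack([cv2.resize(x,None,fx=2.8,fy=2.8,interpolation=2) for x in(p,q)]))
E
```

```text
time: 8.4
tool_pos: [0.4547, -0.1166, 0.1181]
tool_rot: [1.164, 1.57, -0.459]
contact_force: [-0.3, -0.4, -1.3]
opening: 0.0254
t 8.4 pos [ 0.4547 -0.1166  0.1181] yaw -2.99 tilt [ 0.0011 -0.0005] F [-0.331  -0.4152 -1.2515] open 0.0254 q [-0.4144  0.4045  1.8547 -0.0001  0.8812 -0.3622]
units tx ty tz [ 0.7398 -0.0066 -0.0025] roll 0.0
t 8.55 pos [ 0.4548 -0.1166  0.1183] yaw -2.99 tilt [ 0.0018 -0.0009] F [ 0.398   0.8022 -1.3752] open 0.0253 q [-0.4144  0.4039  1.855  -0.0001  0.8807 -0.3622]
units tx ty tz [0. 0. 0.] roll 0.0[ WARN:0@2.376] global loadsave.cpp:275 findDecoder imread_('pics/side_.png'): can't open/read file: check file path/integrity
```

View pics/c5.png

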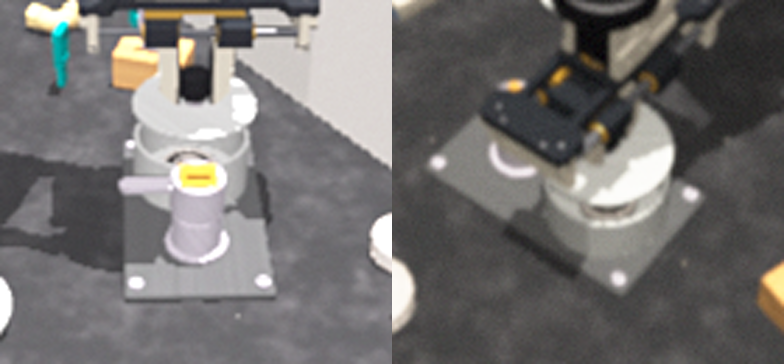

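The lid hangs level just above the pot and looks centred in both views. I'll lower it gently.

```bash
python3 -m crank '[{"fingers":-1,"tx":0.15,"ty":0,"tz":0,"roll":0},{"fingers":-1,"tx":0.3,"ty":0,"tz":0,"roll":0},{"fingers":-1,"tx":0.4,"ty":0,"tz":0,"roll":0},{"fingers":-1,"tx":0.5,"ty":0,"tz":0,"roll":0},{"fingers":-1,"tx":0.57,"ty":0,"tz":0,"roll":0},{"fingers":-1,"tx":0.63,"ty":0,"tz":0,"roll":0},{"fingers":-1,"tx":0.68,"ty":0,"tz":0,"roll":0},{"fingers":-1,"tx":0.70,"ty":0,"tz":0,"roll":0}]' 20
python3 - <<'E'
from h import *
go(.4545,-.1165,.0885)
E
```

```text
time: 9.55
tool_pos: [0.4542, -0.1163, 0.0893]
tool_rot: [-0.216, 1.571, -1.839]
contact_force: [-2.4, 1.2, 5.8]
opening: 0.0254
t 9.55 pos [ 0.4542 -0.1163  0.0893] yaw -2.98 tilt [-0.     -0.0001] F [-2.4222  1.2166  5.8224] open 0.0254 q [-0.4143  0.4509  1.8836 -0.0001  0.8071 -0.3622]
units tx ty tz [0.0204 0.0078 0.0042] roll 0.0
```

```bash
python3 -m crank '[{"fingers":-1,"tx":0.04,"ty":0,"tz":0,"roll":0},{"fingers":-0.2,"tx":0.0,"ty":0,"tz":0,"roll":0},{"fingers":0.1,"tx":0,"ty":0,"tz":0,"roll":0},{"fingers":0.1,"tx":0,"ty":0,"tz":0,"roll":0},{"fingers":0.1,"tx":0,"ty":0,"tz":0,"roll":0},{"fingers":0.1,"tx":0,"ty":0,"tz":0,"roll":0},{"fingers":0.1,"tx":-0.6,"ty":0,"tz":0,"roll":0},{"fingers":0.1,"tx":-1.6,"ty":0,"tz":0,"roll":0}]' 20;  python3 -m crank '[{"fingers":0.1,"tx":-1,"ty":0,"tz":0,"roll":0},{"fingers":0.1,"tx":-1.5,"ty":0,"tz":-1,"roll":0},{"fingers":0.1,"tx":-1.5,"ty":0,"tz":-2,"roll":0},{"fingers":0.1,"tx":-1.5,"ty":0,"tz":-2.5,"roll":0},{"fingers":0.1,"tx":-1.5,"ty":0,"tz":-2.5,"roll":0},{"fingers":0.1,"tx":-1.5,"ty":0,"tz":-2.5,"roll":0},{"fingers":0.1,"tx":-1.5,"ty":0,"tz":-2.5,"roll":0},{"fingers":0.1,"tx":-1.5,"ty":0,"tz":-2.5,"roll":0}]' 20
python3 - <<'E'
from h import *
go()
s,p,d=save('wrist','w6.png'); save('side','d6.png')
go()
x=cv2.imread('pics/d6.png')[150:260,190:330]
x=cv2.resize(x,None,fx=2.6,fy=2.6,interpolation=2); y=p[...,::-1][:300,100:400]; h=x.shape[0]
cv2.imwrite('pics/c6.png',np.hstack([x,cv2.resize(y,(int(300*h/300),h))]))
E
```

```text
time: 10.55
tool_pos: [0.4534, -0.116, 0.153]
tool_rot: [-1.904, 1.567, 2.756]
contact_force: [0.3, 0.3, 0.6]
opening: 0.0503
time: 11.55
tool_pos: [0.4594, -0.0171, 0.2132]
tool_rot: [-0.781, 1.571, -2.405]
contact_force: [0.4, 0.7, -0.0]
opening: 0.0505
t 11.55 pos [ 0.4594 -0.0171  0.2132] yaw -3.05 tilt [-0.0002 -0.0001] F [ 0.3716  0.6661 -0.0366] open 0.0505 q [-0.2041  0.2615  1.7549 -0.0002  1.1253 -0.1508]
units tx ty tz [0. 0. 0.] roll 0.0
t 11.65 pos [ 0.4594 -0.0169  0.2132] yaw -3.02 tilt [-0.0001 -0.0001] F [ 0.2097 -0.2686 -0.4545] open 0.0506 q [-0.2036  0.2615  1.7549 -0.0001  1.1253 -0.1507]
units tx ty tz [0. 0. 0.] roll 0.0
```

View pics/c6.png

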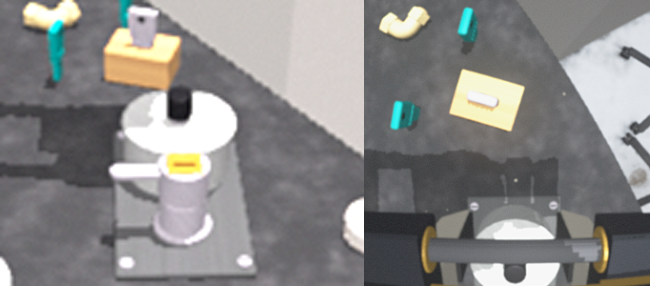

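The lid sits on the pot, apparently level (side view). The key's top appears in the stand at about wrist (224,105), with decoys to either side. I'll measure lid level by depth, then key pose.

Run:
```python
from h import *
# lid plane from side depth
z=np.load('pics/d6.npz'); d=z['d']; c=get_calibration('side'); P=[]
for v in range(180,225):
    for u in range(225,290):
        o,r=ray('side',u,v); w=o+r*d[v,u]
        if np.hypot(w[0]-.4548,w[1]+.117)<.055 and .05<w[2]<.08: P.append(w)
P=np.array(P); k=abs(P[:,2]-np.median(P[:,2]))<.006; P=P[k]
A=np.c_[P[:,:2],np.ones(len(P))]; q=np.linalg.lstsq(A,P[:,2],rcond=None)[0]; print('lid plane',len(P),np.median(P[:,2]),q[:2],P[:,:2].mean(0))
z=np.load('pics/w6.npz'); p=z['p']; s=dict(tool_pos=z['pos'],tool_rot=z['rot'])
h=cv2.cvtColor(p,cv2.COLOR_RGB2HSV)
m=((h[...,0]>10)&(h[...,0]<30)&(h[...,1]>60)&(h[...,2]>100)).astype('uint8'); m[:60]=0;m[150:]=0;m[:,:185]=0;m[:,280:]=0
r=cv2.minAreaRect(max(cv2.findContours(m,0,1)[0],key=cv2.contourArea)); print(r)
def ang(r,zz):
    b=np.array([wpt(s,None,*q,zz)[:2] for q in cv2.boxPoints(r)]); e=[b[1]-b[0],b[2]-b[1]]
    for x in e: print('  edge',np.linalg.norm(x),np.degrees(np.arctan2(x[1],x[0])))
    print('  ctr',b.mean(0))
ang(r,.036)
g=cv2.cvtColor(p,cv2.COLOR_RGB2GRAY); w=((h[...,1]<50)&(g>110)).astype('uint8'); w[:80]=0;w[130:]=0;w[:,:195]=0;w[:,:][:,260:]=0
r=cv2.minAreaRect(max(cv2.findContours(w,0,1)[0],key=cv2.contourArea)); print(r); ang(r,.079)
u,v=r[0]; print('depth pt',wpt(s,z['d'],u,v))
cv2.imwrite('pics/k6.png',np.hstack([cv2.resize(x[60:150,180:285],None,fx=3.5,fy=3.5,interpolation=0) for x in(p[...,::-1],cv2.merge([w*255,m*255,m*0]))]))
```

```text
lid plane 748 0.06254864190065001 [0.0032 0.0055] [ 0.4535 -0.1256]
((228.32278442382812, 104.56128692626953), (69.55058288574219, 50.501007080078125), 16.46001434326172)
  edge 0.05325625500069357 69.58585833346375
  edge 0.07245676966667404 -20.936193673687622
  ctr [0.4342 0.0648]
((230.1697998046875, 95.90565490722656), (64.28474426269531, 28.57099723815918), 15.945395469665527)
  edge 0.025916776742595123 70.46412377494195
  edge 0.057668465531836396 -20.430453394406825
  ctr [0.4406 0.0709]
depth pt [0.4371 0.0732 0.0368]
```

View pics/k6.png

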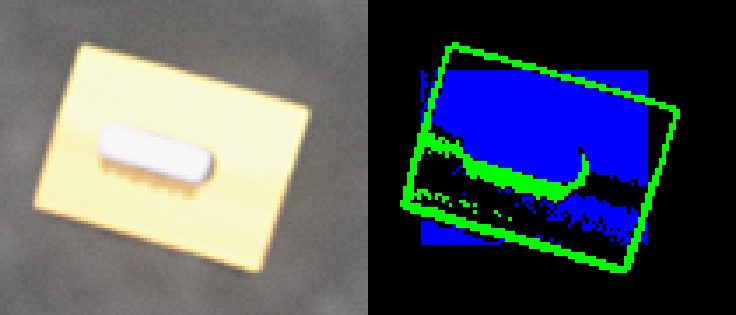

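Run:
```python
from h import *
z=np.load('pics/w6.npz'); s=dict(tool_pos=z['pos'],tool_rot=z['rot'])
k=wpt(s,None,224.3,103.4,.079); print(k, wpt(s,z['d'],224.3,103.4))
s1=np.load('pics/scene0.npz'); 
go(k[0],k[1],.15,69.5)
```

```text
[0.4352 0.0641 0.079 ] [0.4351 0.0642 0.0778]
t 11.65 pos [ 0.4594 -0.0169  0.2132] yaw -3.02 tilt [-0.0001 -0.0001] F [ 0.2097 -0.2686 -0.4545] open 0.0506 q [-0.2036  0.2615  1.7549 -0.0001  1.1253 -0.1507]
units tx ty tz [ 1.5809 -0.7097 -1.9909] roll -7.252493790565856
```

```bash
python3 -m crank '[{"fingers":0.1,"tx":0.2,"ty":-0.1,"tz":-0.3,"roll":-1},{"fingers":0.1,"tx":0.4,"ty":-0.2,"tz":-0.6,"roll":-2},{"fingers":0.1,"tx":0.6,"ty":-0.3,"tz":-1,"roll":-3},{"fingers":0.1,"tx":0.9,"ty":-0.4,"tz":-1.3,"roll":-4},{"fingers":0.1,"tx":1.2,"ty":-0.6,"tz":-1.7,"roll":-5},{"fingers":0.1,"tx":1.4,"ty":-0.71,"tz":-1.99,"roll":-6},{"fingers":0.1,"tx":1.58,"ty":-0.71,"tz":-1.99,"roll":-7},{"fingers":0.1,"tx":1.58,"ty":-0.71,"tz":-1.99,"roll":-7.25}]' 20; python3 -m crank '[{"fingers":0.1,"tx":0,"ty":0,"tz":0,"roll":0},{"fingers":0.1,"tx":0,"ty":0,"tz":0,"roll":0},{"fingers":0.1,"tx":0,"ty":0,"tz":0,"roll":0},{"fingers":0.1,"tx":0,"ty":0,"tz":0,"roll":0},{"fingers":0.1,"tx":0,"ty":0,"tz":0,"roll":0},{"fingers":0.1,"tx":0,"ty":0,"tz":0,"roll":0},{"fingers":0.1,"tx":0,"ty":0,"tz":0,"roll":0},{"fingers":0.1,"tx":0,"ty":0,"tz":0,"roll":0}]' 20
python3 - <<'E'
from h import *
go()
s,p,d=save('wrist','w7.png')
go(.4352,.0641,.068,69.5)
cv2.imwrite('pics/w7c.png',cv2.resize(p[60:340,120:400,::-1],None,fx=2,fy=2))
E
```

```text
time: 12.65
tool_pos: [0.4349, 0.0646, 0.1496]
tool_rot: [-2.701, 1.57, -3.055]
contact_force: [0.1, 0.4, 0.6]
opening: 0.0502
time: 13.65
tool_pos: [0.4352, 0.0645, 0.1501]
tool_rot: [-1.398, 1.571, -1.756]
contact_force: [0.7, 0.5, 0.8]
opening: 0.0505
t 13.65 pos [0.4352 0.0645 0.1501] yaw 69.52 tilt [-0.     -0.0001] F [0.6857 0.4625 0.8269] open 0.0505 q [-0.0272  0.3101  1.8928 -0.0001  0.9388 -1.2405]
units tx ty tz [0. 0. 0.] roll 0.0
t 13.7 pos [0.4352 0.0645 0.1501] yaw 69.52 tilt [-0.     -0.0001] F [-0.1977  0.7168  0.2903] open 0.0509 q [-0.0273  0.3101  1.8928 -0.0001  0.9388 -1.2405]
units tx ty tz [ 2.0522 -0.0097  0.0043] roll 0.0016342336520608568
```

View pics/w7c.png

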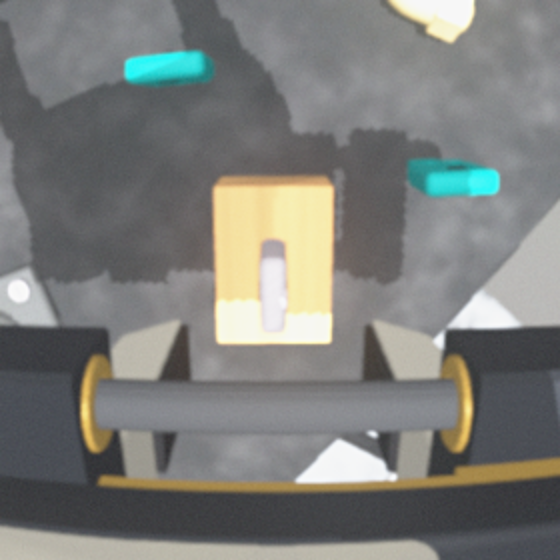

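```bash
python3 - <<'E'
from h import *
z=np.load('pics/w7.npz'); s=dict(tool_pos=z['pos'],tool_rot=z['rot']); R=Ro.from_euler('xyz',z['rot']).as_matrix()
for v in(225,226): print('near top edge, tool frame',R.T@(wpt(s,None,256.5,v,.079)-z['pos']))
for v in range(176,234,3): w=wpt(s,z['d'],256.5,v); print(v,R.T@(w-z['pos']),w[2])
E
python3 -m crank '[{"fingers":0.1,"tx":0.5,"ty":0,"tz":0,"roll":0},{"fingers":0.1,"tx":1,"ty":0,"tz":0,"roll":0},{"fingers":0.1,"tx":1.5,"ty":0,"tz":0,"roll":0},{"fingers":0.1,"tx":1.85,"ty":0,"tz":0,"roll":0},{"fingers":0.1,"tx":2.05,"ty":0,"tz":0,"roll":0},{"fingers":0.1,"tx":2.05,"ty":0,"tz":0,"roll":0},{"fingers":0.1,"tx":2.05,"ty":0,"tz":0,"roll":0},{"fingers":0.1,"tx":2.05,"ty":0,"tz":0,"roll":0}]' 20
```

```text
near top edge, tool frame [ 0.0711 -0.0001  0.0113]
near top edge, tool frame [ 0.0711 -0.0001  0.0121]
176 [ 0.1142 -0.0002 -0.0162] 0.03590260297794462
179 [ 0.1022 -0.0001 -0.0163] 0.04786784057473187
182 [ 0.0924 -0.0001 -0.0161] 0.05768588688904111
185 [ 0.0821 -0.0001 -0.0163] 0.06802254651843556
188 [ 0.074 -0.    -0.016] 0.07607429232220989
191 [ 0.073  -0.     -0.0141] 0.07711953083075151
194 [ 0.07   -0.     -0.0127] 0.0800528903132115
197 [ 0.0723 -0.     -0.0098] 0.07781918086827791
200 [ 0.0706 -0.     -0.0081] 0.07945547930285976
203 [ 0.0711 -0.     -0.0057] 0.07904436313908442
206 [ 0.0715 -0.0001 -0.0033] 0.07864766258060155
209 [ 0.0714 -0.0001 -0.001 ] 0.07871208835859969
212 [ 0.0709 -0.0001  0.0011] 0.07924187932509119
215 [ 0.0716 -0.0001  0.0037] 0.0785119867112812
218 [ 0.0717 -0.0001  0.006 ] 0.0784348240769547
221 [ 0.0721 -0.0001  0.0085] 0.07799262223675568
224 [ 0.0721 -0.0001  0.0109] 0.07803571322280514
227 [ 0.1142 -0.0002  0.0304] 0.035886548157976816
230 [ 0.1138 -0.0002  0.0331] 0.036306319462478115
233 [ 0.15   -0.0004  0.0515] 9.801629618644281e-05
time: 14.7
tool_pos: [0.4356, 0.0645, 0.0686]
tool_rot: [0.256, 1.57, -0.102]
contact_force: [-0.5, -0.1, -0.1]
opening: 0.0507
```

```bash
python3 -m crank '[{"fingers":0.1,"tx":0,"ty":0,"tz":-0.05,"roll":0},{"fingers":-1,"tx":0,"ty":0,"tz":-0.05,"roll":0},{"fingers":-1,"tx":0,"ty":0,"tz":-0.05,"roll":0},{"fingers":-1,"tx":0,"ty":0,"tz":-0.05,"roll":0},{"fingers":-1,"tx":0,"ty":0,"tz":-0.05,"roll":0},{"fingers":-1,"tx":0,"ty":0,"tz":-0.05,"roll":0},{"fingers":-1,"tx":0,"ty":0,"tz":-0.05,"roll":0},{"fingers":-1,"tx":0,"ty":0,"tz":-0.05,"roll":0}]' 60; python3 -c "
from h import *
go(.4352,.0641,.068,87.2)"
```

```text
time: 15.7
tool_pos: [0.4333, 0.0651, 0.0681]
tool_rot: [-1.768, 1.571, -2.125]
contact_force: [-0.3, -1.8, -0.8]
opening: 0.0099
t 15.7 pos [0.4333 0.0651 0.0681] yaw 69.52 tilt [-0.0001 -0.0002] F [-0.2735 -1.8308 -0.831 ] open 0.0099 q [-0.0259  0.4477  1.9834 -0.0003  0.7107 -1.239 ]
units tx ty tz [ 0.0016 -0.0068  0.0543] roll -1.7682966539156382
```

```bash
python3 -m crank '[{"fingers":-1,"tx":-0.5,"ty":0,"tz":0,"roll":0},{"fingers":-1,"tx":-1.3,"ty":0,"tz":0,"roll":0},{"fingers":-1,"tx":-2.2,"ty":0,"tz":0,"roll":-0.3},{"fingers":-1,"tx":-2.9,"ty":-0.5,"tz":0.2,"roll":-0.6},{"fingers":-1,"tx":-2.9,"ty":-1.5,"tz":0.6,"roll":-0.9},{"fingers":-1,"tx":-2.9,"ty":-2.7,"tz":1.2,"roll":-1.2},{"fingers":-1,"tx":-2.9,"ty":-3.9,"tz":1.8,"roll":-1.5},{"fingers":-1,"tx":-2.9,"ty":-5,"tz":2.3,"roll":-1.77}]' 60; python3 -c "
from h import *
go(.451,-.2085,.180,87.2)"
```

```text
time: 16.7
tool_pos: [0.4496, -0.1561, 0.1842]
tool_rot: [0.078, 1.57, 0.03]
contact_force: [0.8, 1.0, -1.5]
opening: 0.0099
t 16.7 pos [ 0.4496 -0.1561  0.1842] yaw 87.28 tilt [0.0005 0.    ] F [ 0.8207  0.9952 -1.5109] open 0.0099 q [-0.4955  0.3232  1.7568  0.0003  1.0611 -2.0191]
units tx ty tz [ 0.104  -1.3077  0.0981] roll 0.00847391367325372
```

```bash
python3 -m crank '[{"fingers":-1,"tx":0.1,"ty":-0.6,"tz":0.7,"roll":0},{"fingers":-1,"tx":0.1,"ty":-1.31,"tz":1.4,"roll":0},{"fingers":-1,"tx":0.1,"ty":-1.31,"tz":1.6,"roll":0},{"fingers":-1,"tx":0.1,"ty":-1.31,"tz":1.6,"roll":0},{"fingers":-1,"tx":0.1,"ty":-1.31,"tz":1.6,"roll":0},{"fingers":-1,"tx":0.1,"ty":-1.31,"tz":1.6,"roll":0},{"fingers":-1,"tx":0.1,"ty":-1.31,"tz":1.6,"roll":0},{"fingers":-1,"tx":0.1,"ty":-1.31,"tz":1.6,"roll":0}]' 60
python3 - <<'E'
from h import *
go()
s,p,d=save('wrist','w8.png')
go(.451,-.2085,.180,87.2)
cv2.imwrite('pics/w8c.png',cv2.resize(p[60:260,150:360,::-1],None,fx=2.8,fy=2.8,interpolation=2))
E
```

```text
time: 17.7
tool_pos: [0.5108, -0.2097, 0.1803]
tool_rot: [-0.775, 1.571, -0.823]
contact_force: [0.3, 0.1, -1.3]
opening: 0.0095
t 17.7 pos [ 0.5108 -0.2097  0.1803] yaw 87.22 tilt [ 0.0002 -0.0002] F [ 0.2524  0.1466 -1.2657] open 0.0095 q [-0.5282  0.4566  1.5545 -0.0001  1.1302 -2.0505]
units tx ty tz [0. 0. 0.] roll 0.0
t 17.75 pos [ 0.5108 -0.2097  0.1802] yaw 87.22 tilt [ 0.0001 -0.0001] F [ 0.2089  0.4587 -1.0786] open 0.0098 q [-0.5283  0.4568  1.5544 -0.0001  1.1302 -2.0505]
units tx ty tz [ 0.0055 -0.0428 -1.4955] roll 0.001937537172057091
```

View pics/w8c.png

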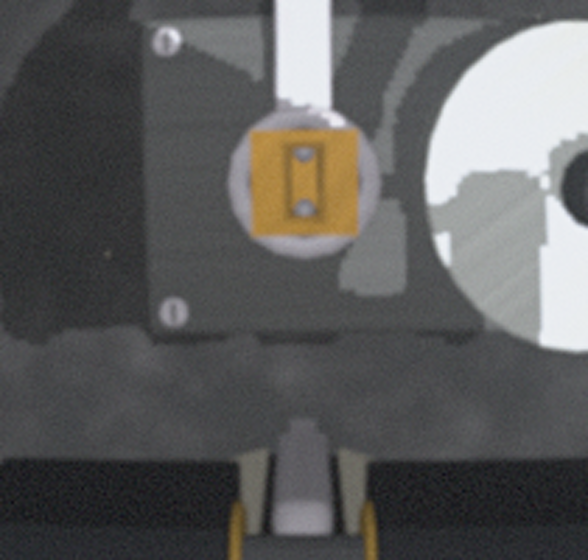

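Run:
```python
from h import *
z=np.load('pics/w8.npz'); p=z['p']; s=dict(tool_pos=np.array([.5108,-.2097,.1803]),tool_rot=z['rot']); R=Ro.from_euler('xyz',z['rot']).as_matrix()
T=lambda u,v,zz:(R.T@(wpt(s,None,u,v,zz)-s['tool_pos']))
h=cv2.cvtColor(p,cv2.COLOR_RGB2HSV); m=((h[...,0]>10)&(h[...,0]<35)&(h[...,1]>110)).astype('uint8'); m[:95]=0; m[155:]=0; m[:,:225]=0; m[:,295:]=0
b=cv2.findContours(m,0,1)[0]; r=cv2.minAreaRect(np.vstack(b)); print(r,cv2.boundingRect(np.vstack(b)))
c=r[0]; print('mouth tool',T(*c,.079),'world',wpt(s,None,*c,.079),'slot',T(258.6,124.6,.079))
bx=np.array([T(*q,.079)[1:] for q in cv2.boxPoints(r)]); e=[bx[1]-bx[0],bx[2]-bx[1]]; print([ (np.linalg.norm(x),np.degrees(np.arctan2(x[1],x[0]))) for x in e])
print('key top -z edge',T(150+302/2.8,60+502/2.8,.1803+.011),'far edge',T(150+302/2.8,60+536/2.8,.1803+.011))
print('key depth row col',[(v,(R.T@(wpt(s,z['d'],258,v)-s['tool_pos']))) for v in range(208,256,4)])
```

```text
((258.5, 124.5), (37.0, 37.0), 90.0) (240, 106, 38, 38)
mouth tool [ 0.1013  0.0011 -0.06  ] world [ 0.4509 -0.2057  0.079 ] slot [ 0.1013  0.0012 -0.0599]
[(np.float64(0.0287534808173713), np.float64(0.002547569668893026)), (np.float64(0.02923924860796429), np.float64(89.60382548873763))]
key top -z edge [-0.011   0.0005 -0.0142] far edge [-0.011   0.0005 -0.0081]
key depth row col [(208, array([0.1812, 0.0009, 0.035 ])), (212, array([ 0.0477,  0.0006, -0.0067])), (216, array([ 0.0199,  0.0006, -0.0141])), (220, array([ 0.0133,  0.0006, -0.0142])), (224, array([ 0.0092,  0.0006, -0.0136])), (228, array([ 0.0035,  0.0006, -0.0137])), (232, array([-0.0019,  0.0005, -0.0139])), (236, array([-0.0062,  0.0005, -0.0137])), (240, array([-0.0097,  0.0005, -0.0132])), (244, array([-0.0104,  0.0005, -0.0116])), (248, array([-0.0096,  0.0005, -0.0091])), (252, array([-0.0543,  0.0005, -0.0297]))]
```

```bash
python3 -m crank '[{"fingers":-1,"tx":0,"ty":0.015,"tz":-0.7,"roll":0},{"fingers":-1,"tx":0,"ty":0.015,"tz":-1.4,"roll":0},{"fingers":-1,"tx":0,"ty":0.015,"tz":-1.53,"roll":0},{"fingers":-1,"tx":0.3,"ty":0.015,"tz":-1.53,"roll":0},{"fingers":-1,"tx":0.7,"ty":0.015,"tz":-1.53,"roll":0},{"fingers":-1,"tx":0.95,"ty":0.015,"tz":-1.53,"roll":0},{"fingers":-1,"tx":0.95,"ty":0.015,"tz":-1.53,"roll":0},{"fingers":-1,"tx":0.95,"ty":0.015,"tz":-1.53,"roll":0}]' 60
python3 - <<'E'
from h import *
go()
s,p,d=save('side','d9.png'); a,b,_=save('scene','s9.png'); 
s,w,_=save('wrist','w9.png')
x=[cv2.resize(q[...,::-1],(420,300),interpolation=2) for q in(p[180:230,225:295],b[155:205,200:270])]
cv2.imwrite('pics/c9.png',np.vstack([np.hstack(x)]))
E
```

```text
time: 18.75
tool_pos: [0.4502, -0.2063, 0.1423]
tool_rot: [-0.615, 1.57, -0.663]
contact_force: [0.7, 0.4, -0.0]
opening: 0.0095
t 18.75 pos [ 0.4502 -0.2063  0.1423] yaw 87.23 tilt [ 0.0005 -0.0004] F [ 0.7465  0.4359 -0.026 ] open 0.0095 q [-0.5846  0.4093  1.7588 -0.0001  0.9729 -2.1069]
units tx ty tz [0. 0. 0.] roll 0.0
```

The image limit is reached, so I'll continue by force and pose.

```bash
python3 -m crank '[{"fingers":-1,"tx":0.05,"ty":0,"tz":0,"roll":0},{"fingers":-1,"tx":0.1,"ty":0,"tz":0,"roll":0},{"fingers":-1,"tx":0.15,"ty":0,"tz":0,"roll":0},{"fingers":-1,"tx":0.2,"ty":0,"tz":0,"roll":0},{"fingers":-1,"tx":0.25,"ty":0,"tz":0,"roll":0},{"fingers":-1,"tx":0.28,"ty":0,"tz":0,"roll":0},{"fingers":-1,"tx":0.28,"ty":0,"tz":0,"roll":0},{"fingers":-1,"tx":0.28,"ty":0,"tz":0,"roll":0}]' 60; python3 -c "
from h import *
go()"
```

```text
time: 19.9
tool_pos: [0.4498, -0.2062, 0.131]
tool_rot: [-0.803, 1.571, -0.851]
contact_force: [0.8, -0.5, -1.1]
opening: 0.0098
t 19.9 pos [ 0.4498 -0.2062  0.131 ] yaw 87.22 tilt [ 0.0001 -0.0001] F [ 0.77   -0.5073 -1.0778] open 0.0098 q [-0.5848  0.4245  1.7723 -0.0001  0.9445 -2.107 ]
units tx ty tz [0. 0. 0.] roll 0.0
```

```bash
python3 -m crank '[{"fingers":-1,"tx":0.04,"ty":0,"tz":0.04,"roll":0},{"fingers":-1,"tx":0.08,"ty":0,"tz":-0.04,"roll":0},{"fingers":-1,"tx":0.12,"ty":0,"tz":0.04,"roll":0},{"fingers":-1,"tx":0.16,"ty":0,"tz":-0.04,"roll":0},{"fingers":-1,"tx":0.20,"ty":0,"tz":0.04,"roll":0},{"fingers":-1,"tx":0.24,"ty":0,"tz":-0.04,"roll":0},{"fingers":-1,"tx":0.27,"ty":0,"tz":0.04,"roll":0},{"fingers":-1,"tx":0.27,"ty":0,"tz":0,"roll":0}]' 60; python3 -c "
from h import *
go()"
```

```text
time: 20.9
tool_pos: [0.4499, -0.2062, 0.1199]
tool_rot: [0.221, 1.571, 0.172]
contact_force: [3.6, 0.7, -1.0]
opening: 0.0093
t 20.9 pos [ 0.4499 -0.2062  0.1199] yaw 87.22 tilt [0.0002 0.    ] F [ 3.5803  0.6767 -1.0291] open 0.0093 q [-0.5848  0.4406  1.7839  0.0001  0.917  -2.107 ]
units tx ty tz [0. 0. 0.] roll 0.0
```

```bash
python3 -m crank '[{"fingers":-1,"tx":0.04,"ty":0,"tz":0.04,"roll":0},{"fingers":-1,"tx":0.08,"ty":0,"tz":-0.04,"roll":0},{"fingers":-1,"tx":0.12,"ty":0,"tz":0.04,"roll":0},{"fingers":-1,"tx":0.15,"ty":0,"tz":-0.04,"roll":0},{"fingers":-1,"tx":0.18,"ty":0,"tz":0.04,"roll":0},{"fingers":-1,"tx":0.21,"ty":0,"tz":-0.04,"roll":0},{"fingers":-1,"tx":0.23,"ty":0,"tz":0.03,"roll":0},{"fingers":-1,"tx":0.23,"ty":0,"tz":0,"roll":0}]' 60; python3 -c "
from h import *
go()"
```

```text
time: 21.9
tool_pos: [0.4501, -0.2063, 0.111]
tool_rot: [-0.274, 1.57, -0.323]
contact_force: [4.5, 0.9, 1.8]
opening: 0.0099
t 21.9 pos [ 0.4501 -0.2063  0.111 ] yaw 87.21 tilt [ 0.0007 -0.0002] F [4.4923 0.8537 1.7713] open 0.0099 q [-0.5847  0.4539  1.7928  0.0002  0.8942 -2.107 ]
units tx ty tz [0. 0. 0.] roll 0.0
```

```bash
python3 -m crank '[{"fingers":-1,"tx":0.03,"ty":0,"tz":0.04,"roll":0},{"fingers":-1,"tx":0.05,"ty":0,"tz":-0.03,"roll":0},{"fingers":-1,"tx":0.06,"ty":0,"tz":0.04,"roll":0},{"fingers":-1,"tx":0.06,"ty":0,"tz":-0.03,"roll":0},{"fingers":-1,"tx":0.06,"ty":0,"tz":0.03,"roll":0},{"fingers":-1,"tx":0.06,"ty":0,"tz":0.01,"roll":0},{"fingers":-1,"tx":0.06,"ty":0,"tz":0.01,"roll":0},{"fingers":-1,"tx":0.06,"ty":0,"tz":0.01,"roll":0}]' 60
python3 - <<'E'
from h import *
go()
s,p,d=save('scene','s10.png'); save('side','d10.png'); w=save('wrist','w10.png')
# key depth in wrist at tool col
R=Ro.from_euler('xyz',w[0]['tool_rot']).as_matrix()
for v in range(196,252,4):
    q=wpt(w[0],w[2],258,v); print(v,R.T@(q-w[0]['tool_pos']),q[2])
E
```

```text
time: 22.9
tool_pos: [0.4503, -0.2063, 0.1107]
tool_rot: [-0.692, 1.569, -0.74]
contact_force: [-4.8, 2.9, 24.7]
opening: 0.0096
t 22.9 pos [ 0.4503 -0.2063  0.1107] yaw 87.23 tilt [ 0.0012 -0.0011] F [-4.8405  2.9405 24.6779] open 0.0096 q [-0.5843  0.4543  1.7933 -0.0003  0.8925 -2.1066]
units tx ty tz [0. 0. 0.] roll 0.0
196 [ 0.0339  0.0006 -0.0214] 0.0768165073086117
200 [ 0.0339  0.0006 -0.019 ] 0.07683144913425682
204 [ 0.0335  0.0006 -0.0166] 0.07715163403055783
208 [ 0.0334  0.0006 -0.0142] 0.07730726544136154
212 [ 0.0322  0.0006 -0.0121] 0.0784886298103199
216 [ 0.02    0.0006 -0.0141] 0.09073920164447286
220 [ 0.0139  0.0006 -0.014 ] 0.09681614200847438
224 [ 0.0079  0.0006 -0.0141] 0.10280684994464212
228 [ 0.0034  0.0006 -0.0138] 0.10732796574369538
232 [-0.0012  0.0005 -0.0136] 0.11188438691064367
236 [-0.0064  0.0005 -0.0137] 0.11708242936784596
240 [-0.0096  0.0005 -0.0132] 0.12035351378564277
244 [-0.01    0.0005 -0.0114] 0.12073401790292047
248 [-0.0104  0.0005 -0.0095] 0.12113890344128689
```

The key is home: a 25 N stop at the expected height, with no slip in the hand. I'll turn halfway and watch the forces.

```bash
python3 -m crank '[{"fingers":-1,"tx":-0.01,"ty":0,"tz":0,"roll":0.6},{"fingers":-1,"tx":-0.01,"ty":0,"tz":0,"roll":1.3},{"fingers":-1,"tx":-0.01,"ty":0.01,"tz":0,"roll":2},{"fingers":-1,"tx":-0.01,"ty":0.01,"tz":0,"roll":2.7},{"fingers":-1,"tx":-0.01,"ty":0.01,"tz":0.01,"roll":3.4},{"fingers":-1,"tx":-0.01,"ty":0.015,"tz":0.01,"roll":4.1},{"fingers":-1,"tx":-0.01,"ty":0.015,"tz":0.01,"roll":4.8},{"fingers":-1,"tx":-0.01,"ty":0.015,"tz":0.01,"roll":4.8}]' 60; python3 -c "
from h import *
go(yaw=-9);print(observe()['torque'])"
```

```text
time: 24.05
tool_pos: [0.4506, -0.2063, 0.1108]
tool_rot: [-0.305, 1.569, -1.192]
contact_force: [-5.8, 0.1, 20.2]
opening: 0.0097
t 24.05 pos [ 0.4506 -0.2063  0.1108] yaw 39.17 tilt [ 0.0008 -0.0019] F [-5.819   0.0636 20.2018] open 0.0097 q [-0.5835  0.4545  1.7925 -0.0015  0.8929 -1.2661]
units tx ty tz [0. 0. 0.] roll 4.816750034071612
[0.1063 0.7333 0.021 ]
```

```bash
python3 -m crank '[{"fingers":-1,"tx":0,"ty":0,"tz":0,"roll":0.7},{"fingers":-1,"tx":0,"ty":0,"tz":0,"roll":1.4},{"fingers":-1,"tx":0,"ty":0,"tz":0,"roll":2.1},{"fingers":-1,"tx":0,"ty":0,"tz":0,"roll":2.8},{"fingers":-1,"tx":0,"ty":0,"tz":0,"roll":3.5},{"fingers":-1,"tx":0,"ty":0,"tz":0,"roll":4.2},{"fingers":-1,"tx":0,"ty":0,"tz":0,"roll":4.8},{"fingers":-1,"tx":0,"ty":0,"tz":0,"roll":4.9}]' 60
python3 - <<'E'
from h import *
go();print(observe()['torque'])
np.set_printoptions(precision=3,suppress=True)
save('side','d11.png'); save('scene','s11.png'); save('wrist','w11.png')
# tongue: bright points at z .06-.08 around lock in side and scene depth
for n in('side','scene'):
  for f in('0','11'):
    if n=='side': F='d11' if f=='11' else 'side0'
    else: F='s11' if f=='11' else 'scene0'
    d=np.load(f'pics/{F}.npz')['d']; c=get_calibration(n); fl=192/np.tan(np.radians(c['vertical_fov'])/2)
    v,u=np.mgrid[:384,:512]; k=np.stack([(u-c['cx'])/fl,(v-c['cy'])/fl,np.ones_like(d)],-1)*d[...,None]
    W=k@c['pose'][:3,:3].T+c['pose'][:3,3]; 
    q=(W[...,:2]-[.4505,-.207]); r=np.hypot(q[...,0],q[...,1]); m=(r>.03)&(r<.062)&(W[...,2]>.065)&(W[...,2]<.078)
    a=np.degrees(np.arctan2(q[...,1],q[...,0]))[m]; print(n,f,m.sum(),np.histogram(a,range(-180,181,30))[0])
E
```

```text
time: 25.05
tool_pos: [0.4503, -0.2065, 0.1108]
tool_rot: [0.207, 1.568, -1.535]
contact_force: [-5.8, -1.5, 21.8]
opening: 0.0098
t 25.05 pos [ 0.4503 -0.2065  0.1108] yaw -9.81 tilt [ 0.0001 -0.0023] F [-5.8079 -1.5035 21.765 ] open 0.0098 q [-0.5837  0.4545  1.7926 -0.0024  0.8931 -0.4109]
units tx ty tz [0. 0. 0.] roll 0.0
[-0.1938  1.1292  0.199 ]
side 0 87 [56  0  0  0  0  0  0  0  0  0  0 31]
side 11 0 [0 0 0 0 0 0 0 0 0 0 0 0]
scene 0 79 [22  0  0  0  0  0  0  0  0  0  0 57]
scene 11 95 [ 0  0  0  0  0  0  0  0 58 37  0  0]
```

Run:
```python
from h import *
def cloud(F,n):
    d=np.load(f'pics/{F}.npz')['d']; c=get_calibration(n); fl=192/np.tan(np.radians(c['vertical_fov'])/2)
    v,u=np.mgrid[:384,:512]; k=np.stack([(u-c['cx'])/fl,(v-c['cy'])/fl,np.ones_like(d)],-1)*d[...,None]
    return (k@c['pose'][:3,:3].T+c['pose'][:3,3]).reshape(-1,3)
for F in('scene0','s11'):
    W=cloud(F,'scene'); q=W[:,:2]-[.4505,-.207]; r=np.hypot(*q.T); m=(r>.03)&(r<.062)&(abs(W[:,2]-.0715)<.0065)
    x=q[m].mean(0); print(F,'tongue deg',np.degrees(np.arctan2(x[1],x[0]))%360,np.median(W[m,2]))
for F,n in(('d6','side'),('d11','side'),('s11','scene')):
    W=cloud(F,n); r=np.hypot(*(W[:,:2]-[.4550,-.117]).T); P=W[(r<.055)&(r>.02)&(abs(W[:,2]-.0625)<.004)]
    q=np.linalg.lstsq(np.c_[P[:,:2],np.ones(len(P))],P[:,2],rcond=None)[0]; print(F,len(P),np.median(P[:,2]),q[:2])
s=np.load('pics/w11.npz'); R=Ro.from_euler('xyz',s['rot']).as_matrix(); S=dict(tool_pos=s['pos'],tool_rot=s['rot'])
for v in(220,228,236,244): w=wpt(S,s['d'],258,v); print(v,R.T@(w-s['pos']),w[2])
go()
```

```text
scene0 tongue deg 175.56764730843838 0.07344926918711969
s11 tongue deg 87.63579665899738 0.0731545565083146
d6 660 0.06253580600598507 [0.0014 0.002 ]
d11 293 0.06246081639147072 [0.0007 0.0083]
s11 1159 0.06227398723681132 [-0.0018  0.0006]
220 [ 0.014   0.0013 -0.0159] 0.09669914163048524
228 [ 0.0036  0.0012 -0.0156] 0.10717737587073958
236 [-0.0067  0.0012 -0.0158] 0.117439823209886
244 [-0.0115  0.0012 -0.0139] 0.12220061900949832
t 25.2 pos [ 0.4503 -0.2065  0.1108] yaw -9.73 tilt [ 0.0001 -0.0023] F [-6.541  -1.1092 21.0293] open 0.0094 q [-0.5837  0.4545  1.7926 -0.0024  0.8931 -0.4123]
units tx ty tz [0. 0. 0.] roll 0.0
```

Run:
```python
from h import *
for f in('w8','w10','w11'):
    s=np.load(f'pics/{f}.npz'); R=Ro.from_euler('xyz',s['rot']).as_matrix(); S=dict(tool_pos=s['pos'],tool_rot=s['rot'])
    Q=np.array([R.T@(wpt(S,s['d'],u,v)-s['pos']) for v in range(240,252) for u in range(254,264)])
    k=(Q[:,0]>-.016)&(Q[:,0]<-.006)&(Q[:,2]>-.0125); print(f,k.sum(),np.median(Q[k],0),Q[k].std(0))
```

```text
w8 36 [-0.0104  0.0015 -0.0115] [0.0006 0.0014 0.0006]
w10 40 [-0.0103  0.0017 -0.0116] [0.0005 0.0013 0.0006]
w11 34 [-0.0105  0.0014 -0.0116] [0.0005 0.0013 0.0005]
```

The key's top has not moved in the hand, so it is still fully home. Handing in.

```bash
python3 -c "
from cell import *
print(hand_in())"
```

```text
the job is handed in; nothing more can be done
None
```

I set the lid on the canister, took the key from its stand and pushed it home in the lock with a wiggle. I then turned it about 97° at the wrist and handed in while still gripping it. The hand-in gives no verdict, so success rests on the checks below.

**Last checks**
- **Lid:** the plate top reads 62.3–62.5 mm against 62 mm expected. The tilt reads under 0.01 rad.
- **Key:** it met a hard stop of about 25 N at the expected height, and it has not slipped up or down in the grip.
- **Lock:** the tongue moved from 176° to 88° in world heading, so it turned about 88–90° and now lies over the lid. The fingers read 9.4–9.8 mm with the grip set to 60 N.

**What went wrong or is uncertain**
- **Missed grasp:** the first grasp of the lid missed because the fingers needed longer to close. The lid was not disturbed.
- **Force spike:** on the second descent the wrist force reading briefly reached about 85–95 N (limit 120 N), probably because the fingertips touched the plate.
- **Side shift of the key:** its side face read about 2 mm off along its width after the turn, so it may have shifted sideways in the grip. A sideways wrist force of about 6 N and a downward push of about 21 N remain.
- **Not seen:** the 12-picture limit ran out before the insertion, so the insertion and turn were checked only by force and depth readings. I did not re-measure the cartons and pulley at the end.

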